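Fit the chopping blade on the food processor's keyed spindle

TASK

Draw the crate's sliding lid fully open towards you and leave it open, then take out the chopping blade and fit it on the spindle in the food processor's bowl: turn it under light pressure, without forcing or dropping it, until the notches in its foot find the keys and it drops fully home, and let go. Leave the jars, sugar pot, whisk and discs where they are.

Things in the scene. Friction and masses are not known exactly. Their poses are not given: they have to be found in the camera images.
- crate: Low wooden crate fixed to the slab, 164 mm (x) by 270 mm (y), walls 10 to 12 mm thick, 110 mm high. Origin at the centre of its underside; its -x side faces roughly the robot; z up. +y part: the blade's well under a sliding lid. -y part: open rack, y = -125 to -25 mm, with two discs in its slots, tops 140 mm above the slab.
- well (a point): Centre of the well's floor, 8 mm above the slab; axes as the crate's. The well is 140 by 140 mm inside, so its walls are 70 mm from here; they are 110 mm high, but the front (-x) one is 98 mm, so that the lid slides out over it. The blade stands in it within 10 mm of this point.
- lid (a joint): How far the well's lid is drawn towards the crate's -x side (towards the robot), in m: 0 shut, 0.14 at its stop, fully open; starts up to 0.02 open. It slides in grooves with about 1.2 N of friction, stays where it is left and cannot be lifted.
- lid_top (a point): Centre of the lid's upper face, 105 mm above the slab, moves with the lid; axes as the crate's. The lid is a smooth flat wooden panel, 150 mm (x) by 138 mm (y), 6 mm thick, 5 mm below the crate's side walls. No handle (the thumb groove is only a mark): press a fingertip down on its far (+x) half and pull to crate -x.
- blade: Chopping blade standing upright in the well: white hub 88 mm tall, 35 mm in diameter, with two curved steel wings that reach 57 mm from its axis at 10 to 50 mm above its foot. Origin at the centre of the foot, z up along the hub. The foot has an 18 mm bore, 58 mm deep, and four notches 10 mm wide, 16 mm deep, along its own +x, -x, +y, -y. About 0.15 kg.
- hub_top (a point): Centre of the top of the blade's hub, 88 mm above its foot. The top 30 mm of the hub is a solid round grip 32 mm in diameter, to be taken from above, in any direction.
- processor: Compact food processor fixed to the slab, bowl locked on, lid off: red motor base 190 mm (x) by 170 mm (y), 85 mm high; origin at the centre of its underside, front with knob at -x. A red column 50 mm wide stands at x = 77 to 99 mm, 195 mm high. The bowl's black handle sticks out to y = -109 mm, up to 165 mm high.
- bowl_rim (a point): Centre of the clear bowl's open rim, 170 mm above the slab, 80 mm above the bowl floor. The bowl is round, 70 mm inside radius, on the spindle's axis.
- seat (a point): Middle of the bowl floor, 90 mm above the slab, on the spindle's axis: the place of the blade's foot centre when it is home; axes as the processor's. Around it a black cross of four keys at the spindle's foot, each 7 mm wide, 14 mm high, flat on top, reaching 16 mm from the axis.
- spindle_top (a point): Tip of the upright spindle, a steel pin 15 mm in diameter that rises 50 mm from the bowl floor, its top 12 mm tapered to 8 mm. It enters the hub's bore; the hub then stops on the keys, 14 mm too high, unless its notches lie over them (every quarter turn, within about 6 degrees). The angle of the keys differs each time and is not given; they resist turning (0.25 N m).
- jar_tall_amber: Closed glass storage jar with a cork lid, amber glass, loose bystander: upright cylinder 84 mm in diameter, 270 mm tall; origin at the centre of its underside, z up.
- jar_tall_clear: Closed glass storage jar with a cork lid, clear glass, loose bystander: upright cylinder 84 mm in diameter, 270 mm tall; origin at the centre of its underside, z up.
- jar_low_amber: Closed glass storage jar with a cork lid, amber glass, loose bystander: upright cylinder 84 mm in diameter, 150 mm tall; origin at the centre of its underside, z up.
- jar_low_clear: Closed glass storage jar with a cork lid, clear glass, loose bystander: upright cylinder 84 mm in diameter, 150 mm tall; origin at the centre of its underside, z up.
- sugar_pot: White ceramic sugar pot with a hinged steel lid, loose bystander, 95 mm in diameter, 100 mm tall; origin at the centre of its underside.
- whisk: Stainless steel balloon whisk lying on the slab, loose bystander, 245 mm long, up to 57 mm high; origin under its middle, its x axis points from the handle to the balloon.
- disc_slice: Steel slicing disc on edge in a slot of the crate's rack, loose bystander: 132 mm in diameter, 4 mm thick with a 14 mm thick white hub; origin at its lowest point, disc normal along its y.
- disc_grate: Perforated grating disc on edge in a slot of the crate's rack, loose bystander: 132 mm in diameter, 4 mm thick with a 14 mm thick black hub; origin at its lowest point, disc normal along its y.

How it is judged (in metres and radians):
On the way, in this order (a step that is already met when the one before it is completed fails the run):
1. the lid is drawn fully open (at least 125 of its 140 mm) (value of joint lid above 0.125 m), for 0.2 s.
2. the blade is lifted out of the crate (its foot above the walls) (height (world z) of blade above 0.115 m), for 0.1 s.
At the end, for the whole second after the job is handed in: The blade is fully home on the spindle: its foot within 3 mm of the bowl floor and within 4 mm of the spindle's axis, upright within 0.06 rad, at rest and released; the crate's lid is still open by at least 125 mm (z of blade in the frame of seat between -0.003 and 0.003 m and horizontal distance between blade and seat below 0.004 m and angle between blade's own z axis and vertical below 0.06 rad and linear speed of blade below 0.02 m/s and value of joint lid above 0.125 m); the robot touches nothing.
It fails at once if the blade is forced (bears on the food processor with more than 80 N) or dropped over the spindle (falls faster than 0.65 m/s) (contact force between blade and processor above 80 N or (horizontal distance between blade and seat below 0.02 m and linear speed of blade above 0.65 m/s)).
It fails at once if a jar is shifted by more than 30 mm or tipped over (distance of any of jar_tall_amber, jar_tall_clear, jar_low_amber, jar_low_clear from where it was at the start of the episode above 0.03 m or angle between any of jar_tall_amber, jar_tall_clear, jar_low_amber, jar_low_clear's own z axis and vertical above 0.4 rad).
It fails at once if the sugar pot is shifted by more than 30 mm or tipped over (distance of sugar_pot from where it was at the start of the episode above 0.03 m or angle between sugar_pot's own z axis and vertical above 0.4 rad).
It fails at once if the whisk is shifted by more than 30 mm or tipped over (distance of whisk from where it was at the start of the episode above 0.03 m or angle between whisk's own z axis and vertical above 0.4 rad).
It fails at once if a disc in the rack is shifted by more than 30 mm or tipped over (distance of any of disc_slice, disc_grate from where it was at the start of the episode above 0.03 m or angle between any of disc_slice, disc_grate's own z axis and vertical above 0.4 rad).
It also fails if it takes over 72 s, if anything falls off the work surface, if the arm or the gripper's body presses on something with over 40 N, if the wrist force passes 120 N, or if a joint passes its speed limit or range.

ROBOT

A 6-joint arm with a two-finger parallel gripper is mounted at the origin on the work surface. World frame = base frame: x ahead of the robot, y to its left, z up, the work surface at z = 0. Lengths are in m, angles in degrees, forces in N, time in s.
With the tool pointing down it reaches from about 0.35 to 0.975 m from the base axis. Payload 4.9 kg.
Tool frame: the origin (TCP) lies on the centre line of the jaws, within the pads' length; the fingertips stand 17 mm ahead of it and the grasp point (between the pads) lies 2 mm behind it; z points along the fingers, y is the line along which they close (so a half turn about z gives the same grasp; the last joint's range is limited). The gripper opens to 85 mm and grips with 20 to 120 N. Pads are 22 mm wide; open, the fingers measure 114 mm over their backs; the gripper's body (76 mm by 85 mm) begins 54 mm behind the grasp point. The pads swing forward as they close: fully open they stand 13 mm farther back than shut.
Start: joints at [56.264, 3.019, 92.412, -0, 84.569, -6.818], TCP at [0.283, 0.557, 0.248] pointing down, gripper open.
Joint ranges: [-172.51, 172.51], [-57.92, 126.97], [3.15, 148.05], [-58.71, 238.71], [5.1, 150.11], [-179.66, 179.66]. Speed limits (degrees/s): [147.25, 147.25, 180, 180, 180, 180].

INTERFACE

Orientations are given as a 3x3 rotation matrix whose columns are the frame's x, y, z axes.
In Python, from cell import arm gives the robot as it stands. The module is installed in compiled form; this text tells all that it offers.
- The arm moves only by the tool send_rows, never from a script. Its argument "targets" is a list of rows, each a list of 4 numbers: the shift along the tool's x, y, z each as a share of 40 cm, from -1 to 1, then the turn about the tool's z as a share of 2 pi rad, from -1 to 1. A call has 1 to 5 rows; each row is the pose to reach, as a shift and turn from the pose commanded when the call began, along the tool's axes at that moment, turning the shorter way round; what a row does not reach only later rows make up. A row lasts 1/12 s, in which the tool goes at most 41.7 mm and 7.16 degrees, less where a joint would pass 70% of its speed; a pose out of reach is approached as far as the arm can. A call with a number of a shift or a turn outside -1 to 1 is refused whole. A call with a gripper value outside its range is refused whole. "claw" is the opening, from 0 (shut) to 1 (fully open), set as the call begins (left out, the last holds). The fingers move at their own pace and stop on an object; the grip force is fixed at half the most. Time passes only in rows, so rows that repeat a pose let the fingers close. It gives the time, the measured TCP pose, the force, the opening and the grip force at its end, in the units of the state.
- arm.state(): the state, without advancing time (a new reading comes with each control period).
- arm.read_camera(name): name is "side" or "top" or "wrist"; returns the picture (400x640x3 uint8, red, green, blue); there is no depth.
- arm.get_calibration(name): a dict with "mtx" (3x3 intrinsics, pixels), "extrinsics" (4x4, takes a point from world to camera coordinates). Camera axes: x right, y down, z forward; pixel columns grow to the right and rows downward; lengths in m; the calibration is good to about 2 mm. A picture is of the moment at which its call begins: read the wrist's pose just before it. get_calibration takes no time and is no camera call; for the wrist camera it gives the pose at the moment of the call.
- arm.finish_job(): hands the job in; it is judged then, once.
The state is a dict: "clock": time; "qpos": joint angles; "joint_vel": joint speeds; "joint_torque": joint torques, N m; "eef_pos": TCP position; "tool_rot": TCP orientation; "force": force on the tool from outside, world axes, zero at the start; "torque": the same for the moment, N m; "width": finger opening in m; "finger_force": force on a finger pad.
Only numpy, scipy, OpenCV 4.12 (cv2) and the standard library are available. Lean on these libraries where they do the work, as an engineer would, in place of code of your own. Each camera call takes 0.05 s, during which the arm holds its last target. There are 200 camera calls.

## Working session

There is one attempt and no reset: what is moved stays moved. The work goes in short steps, Python scripts to look and compute and a tool call to move; the robot and the scene stay as the last step left them, time stands still between calls to the robot, and variables do not carry over. Pictures are saved under pics/ and viewed, at most 10 in all, crops included, and the job is handed in when it is done.

Besides the shell and the picture viewer there is one more tool, called after ">>>" as name(argument=value, ...) on one line, values as JSON. send_rows: Moves the arm, as the interface text tells. Shift numbers are shares of 40 cm and turn numbers shares of 2 pi rad, none past 1 either way. Its arguments: {"type":"object","properties":{"targets":{"type":"array"},"claw":{"type":"number"}},"required":["targets"]}

```bash
mkdir -p pics; python3 - <<'E'
from cell import arm
import cv2,numpy as np
for n in ("top","side"):
    im=arm.read_camera(n); cv2.imwrite(f"pics/{n}0.png",im[:,:,::-1])
    c=arm.get_calibration(n); print(n,np.round(c["mtx"],1).tolist(),np.round(c["extrinsics"],3).tolist())
s=arm.state(); print(s)
E
```

```text
top [[449.8, 0.0, 324.3], [0.0, 449.8, 195.4], [0.0, 0.0, 1.0]] [[-0.028, -1.0, -0.01, 0.03], [-0.997, 0.028, -0.074, 0.57], [0.074, 0.008, -0.997, 1.339], [0.0, 0.0, 0.0, 1.0]]
side [[470.0, 0.0, 316.6], [0.0, 470.0, 189.2], [0.0, 0.0, 1.0]] [[-0.953, -0.304, -0.01, 0.534], [-0.214, 0.693, -0.688, 0.219], [0.217, -0.653, -0.726, 1.491], [0.0, 0.0, 0.0, 1.0]]
{'clock': 0.1, 'qpos': array([ 5.62619660e+01,  3.05251341e+00,  9.24871342e+01,  1.22083967e-03,
        8.45680221e+01, -6.81886808e+00]), 'joint_vel': array([ 0.00749698,  0.00235804, -0.17343944,  0.04475578, -0.01773083,
       -0.05377835]), 'joint_torque': array([ 4.13849757e-04, -3.94898236e+01, -3.71365786e+01, -7.28402256e-05,
        3.82025886e-03,  2.30751652e-05]), 'eef_pos': array([0.28265215, 0.55681841, 0.24716601]), 'tool_rot': array([[-8.91645085e-01,  4.52733825e-01, -1.06133532e-03],
       [ 4.52735003e-01,  8.91643769e-01, -1.55092641e-03],
       [ 2.44176182e-04, -1.86337956e-03, -9.99998234e-01]]), 'force': array([ 0.24833258, -0.08252976,  0.0013678 ]), 'torque': array([0.02054423, 0.00529031, 0.01871685]), 'finger_force': 0.0, 'width': 0.08568704674181174}
```

View pics/top0.png

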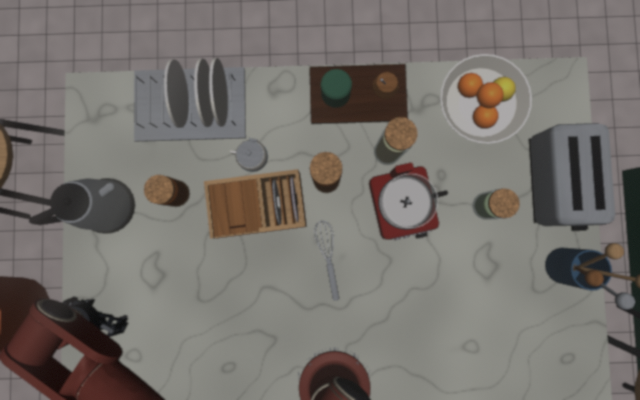

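View pics/side0.png

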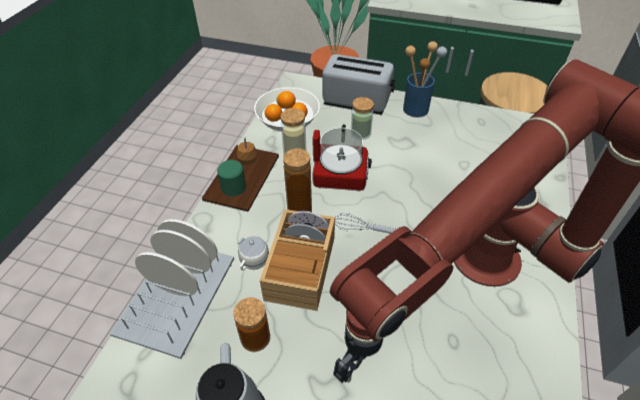

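Top: crate is at about (255,204), with its lid on the left half (230,205) and discs on the right. The processor bowl is at (408,201) with the key cross at (406,202). Tall jars are at (325,170) and (400,135), and low ones at (163,190) and (503,204). The whisk is at (327,260) and the pot at (251,153).

```bash
cat > h.py <<'E'
from cell import arm
import cv2,numpy as np
def ray(n,uv,z,c=None):
    c=c or arm.get_calibration(n); K=c["mtx"];E=c["extrinsics"];R=E[:3,:3];t=E[:3,3]
    uv=np.atleast_2d(uv).astype(float); d=np.c_[uv,np.ones(len(uv))]@np.linalg.inv(K).T@R
    o=-R.T@t; return o+d*((z-o[2])/d[:,2:])
def proj(n,P,c=None):
    c=c or arm.get_calibration(n); p=np.atleast_2d(P)@c["extrinsics"][:3,:3].T+c["extrinsics"][:3,3]
    q=p@c["mtx"].T; return q[:,:2]/q[:,2:]
E
python3 - <<'E'
from h import *
im=cv2.imread("pics/top0.png")
a=cv2.resize(im[160:245,195:315],None,fx=6,fy=6,interpolation=cv2.INTER_CUBIC)[:500,:720]
cv2.imwrite("pics/crate.png",a)
b=cv2.resize(im[155:245,360:455],None,fx=6,fy=6,interpolation=cv2.INTER_CUBIC)
cv2.imwrite("pics/proc.png",b)
hsv=cv2.cvtColor(im,cv2.COLOR_BGR2HSV)
wood=cv2.inRange(hsv,(8,70,60),(25,255,255)); wood[:, :200]=0; wood[:,308:]=0; wood[:165]=0;wood[245:]=0
pts=np.argwhere(wood)[:,::-1].astype(np.float32)
box=cv2.boxPoints(cv2.minAreaRect(pts)); print(box); P=ray("top",box,.11); print(np.round(P,4)); print(np.linalg.norm(np.diff(P,axis=0),axis=1))
red=cv2.inRange(hsv,(0,130,50),(8,255,255))|cv2.inRange(hsv,(172,130,50),(180,255,255)); red[:, :362]=0; red[:,450:]=0; red[:158]=0;red[245:]=0
pts=np.argwhere(red)[:,::-1].astype(np.float32); print(len(pts))
box=cv2.boxPoints(cv2.minAreaRect(pts)); print(box); P=ray("top",box,.085); print(np.round(P,4))
for nm,uv,z in [("cross",(406,202),.104),("tallamb",(325,165),.27),("tallclr",(401,130),.27),("low1",(160,188),.15),("low2",(505,204),.15),("pot",(251,153),.1)]: print(nm,np.round(ray("top",uv,z),3))
E
```

```text
[[203.12311 180.98462]
 [298.38464 169.07693]
 [305.50772 226.06155]
 [210.24619 237.96924]]
[[0.6153 0.3565 0.11  ]
 [0.6415 0.0851 0.11  ]
 [0.4796 0.0689 0.11  ]
 [0.4536 0.3377 0.11  ]]
[0.27266626 0.16277553 0.27008422]
953
[[367.37466 173.44176]
 [422.0834  160.0685 ]
 [438.322   226.49907]
 [383.61325 239.87233]]
[[ 0.6264 -0.1124  0.085 ]
 [ 0.6607 -0.2717  0.085 ]
 [ 0.4679 -0.3097  0.085 ]
 [ 0.4342 -0.152   0.085 ]]
cross [[ 0.54  -0.217  0.104]]
tallamb [[0.628 0.009 0.27 ]]
tallclr [[ 0.711 -0.183  0.27 ]]
low1 [[0.595 0.464 0.15 ]]
low2 [[ 0.524 -0.478  0.15 ]]
pot [[0.693 0.221 0.1  ]]
```

View pics/crate.png

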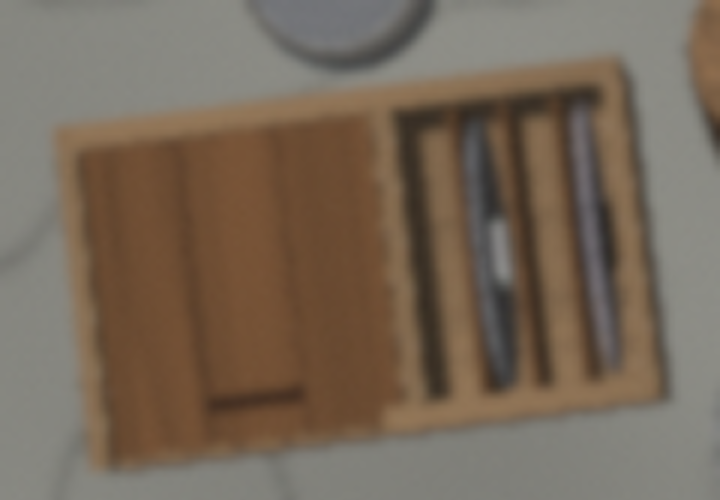

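View pics/proc.png

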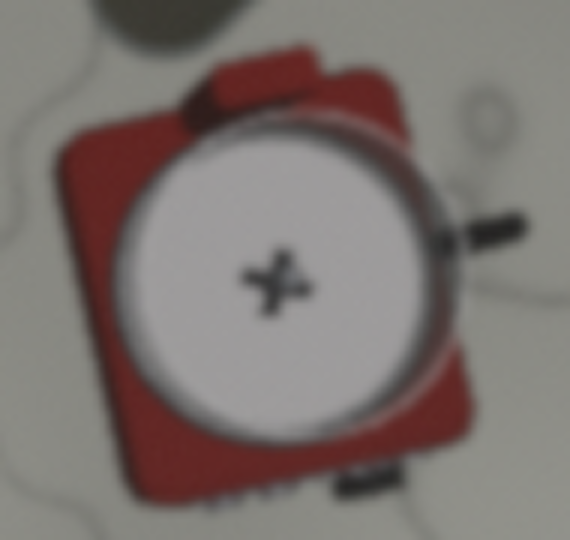

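Crate yaw comes out at about 5.6° with its centre near (0.547, 0.212), and its sides measure 163 × 271 mm, matching the sizes given. The processor yaw is about 12°, and the key cross at (277,284) in its crop puts the spindle near (0.540, -0.217). Next I'll move over the far half of the lid.

```bash
cat >> h.py <<'E'
def go(P,yaw_y=None):
    """shares to reach TCP P with tool-y at world angle yaw_y (deg)"""
    s=arm.state();R=s["tool_rot"];d=R.T@(np.array(P)-s["eef_pos"])/.4
    a=np.degrees(np.arctan2(R[1,1],R[0,1])); t=0 if yaw_y is None else -((yaw_y-a+180)%360-180)/360
    print("t",round(s["clock"],2),"pos",np.round(s["eef_pos"],4),"ytool",round(a,2),"F",np.round(s["force"],1),"T",np.round(s["torque"],2),"w",round(s["width"],4),"q",np.round(s["qpos"],0),"-> shares",np.round(d,4),round(t,4))
E
python3 -c "
from h import *
go((.587,.271,.247),95.6)"
```

```text
t 0.1 pos [0.2827 0.5568 0.2472] ytool 63.08 F [ 0.2 -0.1  0. ] T [0.02 0.01 0.02] w 0.0857 q [56.  3. 92.  0. 85. -7.] -> shares [-1.0019e+00 -2.9260e-01  7.0000e-04] -0.0903
```

>>> send_rows(targets=[[-1, -0.29, 0, -0.09], [-1, -0.29, 0, -0.09], [-1, -0.29, 0, -0.09], [-1, -0.29, 0, -0.09], [-1, -0.29, 0, -0.09]], claw=0)

```text
clock: 0.52
eef_pos: [0.4292, 0.4199, 0.2477]
tool_rot: [[-0.995, -0.102, -0.001], [-0.102, 0.995, -0.0], [0.001, -0.0, -1.0]]
force: [0.7, 0.6, -0.2]
width: 0.0255
finger_force: 0.0
```

```bash
python3 -c "
from h import *
go((.587,.271,.16),95.6)"
```

```text
t 0.52 pos [0.4292 0.4199 0.2477] ytool 95.84 F [ 0.7  0.6 -0.2] T [ 0.03 -0.03  0.03] w 0.0255 q [ 37.  -0.  96.   0.  85. -59.] -> shares [-0.3546 -0.4103  0.2192] 0.0007
```

>>> send_rows(targets=[[-0.35, -0.41, 0.0, 0], [-0.35, -0.41, 0.0, 0], [-0.35, -0.41, 0.1, 0], [-0.35, -0.41, 0.22, 0], [-0.35, -0.41, 0.22, 0]])

```text
clock: 0.93
eef_pos: [0.5656, 0.2893, 0.1839]
tool_rot: [[-0.996, -0.095, 0.003], [-0.095, 0.996, 0.001], [-0.003, 0.001, -1.0]]
force: [0.5, 0.8, -0.8]
width: 0.0001
finger_force: 0.0
```

>>> send_rows(targets=[[0, 0, 0, 0], [0, 0, 0, 0], [0, 0, 0, 0]])

```text
clock: 1.18
eef_pos: [0.5634, 0.2909, 0.1832]
tool_rot: [[-0.995, -0.095, -0.001], [-0.095, 0.995, 0.0], [0.001, 0.0, -1.0]]
force: [-0.2, 0.5, 0.6]
width: 0.0
finger_force: 0.0
```

```bash
python3 -c "
from h import *
go((.587,.271,.126),95.6)
im=arm.read_camera('wrist'); cv2.imwrite('pics/w1.png',im[:,:,::-1])"
```

```text
t 1.18 pos [0.5634 0.2909 0.1832] ytool 95.46 F [-0.2  0.5  0.6] T [ 0.03  0.   -0.01] w 0.0 q [ 21.   7.  95.   0.  79. -75.] -> shares [-0.0541 -0.0552  0.1429] -0.0004
```

>>> send_rows(targets=[[-0.055, -0.055, 0.06, 0], [-0.055, -0.055, 0.12, 0], [-0.055, -0.055, 0.12, 0], [-0.055, -0.055, 0.12, 0], [-0.055, -0.055, 0.12, 0]])

```text
clock: 1.65
eef_pos: [0.5877, 0.2724, 0.1374]
tool_rot: [[-0.995, -0.097, 0.002], [-0.097, 0.995, 0.001], [-0.002, 0.001, -1.0]]
force: [0.3, 0.0, 0.3]
width: -0.0001
finger_force: 0.0
```

>>> send_rows(targets=[[0, 0, 0.01, 0], [0, 0, 0.015, 0], [0, 0, 0.02, 0], [0, 0, 0.02, 0]])

```text
clock: 1.98
eef_pos: [0.5874, 0.2712, 0.1274]
tool_rot: [[-0.995, -0.096, 0.0], [-0.096, 0.995, 0.0], [-0.0, 0.0, -1.0]]
force: [1.0, 0.1, 0.5]
width: -0.0001
finger_force: 0.0
```

View pics/w1.png

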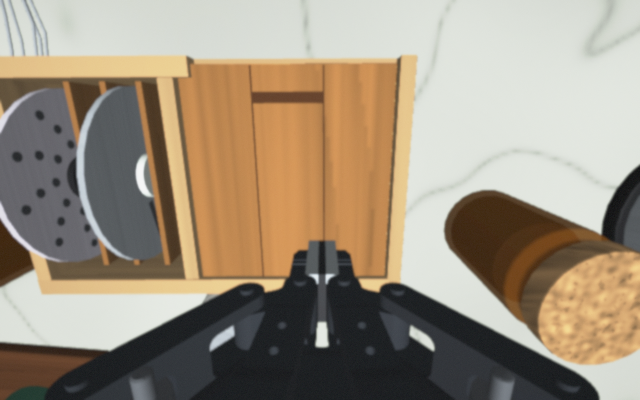

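Wrist view: the lid spans columns 180–400 and rows 62–278 and is nearly shut. The closed fingertips at (322,245) are over its far half. Next is pressing lightly.

>>> send_rows(targets=[[0, 0, 0.006, 0], [0, 0, 0.01, 0], [0, 0, 0.014, 0], [0, 0, 0.014, 0]])

```text
clock: 2.32
eef_pos: [0.5879, 0.271, 0.1221]
tool_rot: [[-0.995, -0.095, 0.001], [-0.095, 0.995, 0.0], [-0.001, 0.0, -1.0]]
force: [0.5, -0.3, 0.7]
width: -0.0001
finger_force: 0.9
```

>>> send_rows(targets=[[0, 0, 0.003, 0], [0, 0, 0.005, 0], [0, 0, 0.005, 0], [0, 0, 0.005, 0]])

```text
clock: 2.65
eef_pos: [0.5889, 0.2711, 0.122]
tool_rot: [[-0.995, -0.095, 0.003], [-0.095, 0.995, 0.001], [-0.003, 0.0, -1.0]]
force: [-0.4, -1.2, 7.2]
width: 0.0001
finger_force: 3.5
```

>>> send_rows(targets=[[0, 0, 0.004, 0], [0.02, 0, 0.004, 0], [0.045, 0, 0.004, 0], [0.07, 0, 0.004, 0], [0.095, 0, 0.004, 0]])

```text
clock: 3.07
eef_pos: [0.5524, 0.2675, 0.1219]
tool_rot: [[-0.995, -0.095, 0.008], [-0.095, 0.995, 0.001], [-0.008, 0.0, -1.0]]
force: [1.0, -2.7, 9.5]
width: 0.0001
finger_force: 5.1
```

>>> send_rows(targets=[[0.025, 0, 0, 0], [0.05, 0, 0, 0], [0.075, 0, 0, 0], [0.1, 0, 0, 0], [0.125, 0, 0, 0]])

```text
clock: 3.48
eef_pos: [0.5027, 0.2626, 0.1219]
tool_rot: [[-0.995, -0.095, 0.008], [-0.095, 0.995, 0.001], [-0.008, -0.0, -1.0]]
force: [2.2, -3.6, 11.1]
width: -0.0
finger_force: 5.4
```

>>> send_rows(targets=[[0.025, 0, 0, 0], [0.05, 0, 0, 0], [0.075, 0, 0, 0], [0.1, 0, 0, 0], [0.12, 0, 0, 0]])

```text
clock: 3.9
eef_pos: [0.4548, 0.2579, 0.1219]
tool_rot: [[-0.995, -0.096, 0.008], [-0.096, 0.995, -0.0], [-0.008, -0.001, -1.0]]
force: [2.5, -3.7, 11.0]
width: 0.0001
finger_force: 5.6
```

```bash
python3 -c "
from h import *
go((.587,.271,.126),95.6)
im=arm.read_camera('top'); cv2.imwrite('pics/t2.png',cv2.resize(im[150:290,190:330,::-1],None,fx=4,fy=4))"
```

```text
t 3.9 pos [0.4548 0.2579 0.1219] ytool 95.49 F [ 2.5 -3.7 11. ] T [-0.66 -0.25 -0.01] w 0.0001 q [ 21.  -5. 113.  -0.  72. -74.] -> shares [-0.3322  0.001  -0.0077] -0.0003
```

View pics/t2.png

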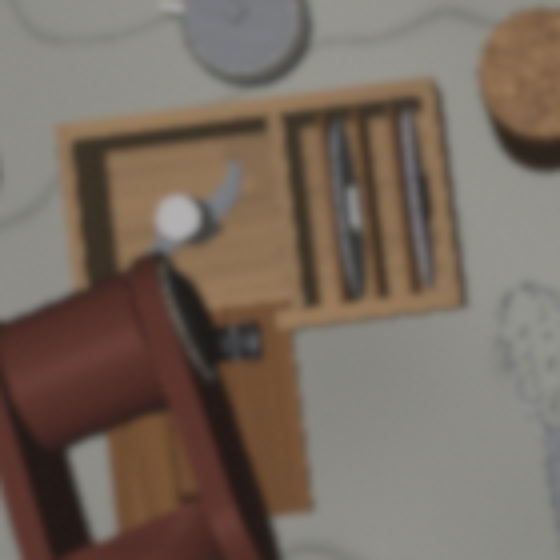

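Top crop: the lid is drawn nearly all the way, and the white hub is visible at (178,218) with a wing to the upper right. I'll pull to the stop.

>>> send_rows(targets=[[0.015, 0, 0, 0], [0.03, 0, 0, 0], [0.04, 0, 0, 0], [0.04, 0, 0, 0]])

```text
clock: 4.28
eef_pos: [0.4395, 0.2574, 0.122]
tool_rot: [[-0.995, -0.096, 0.009], [-0.096, 0.995, 0.003], [-0.01, 0.002, -1.0]]
force: [3.6, 0.2, 8.8]
width: 0.0003
finger_force: 4.6
```

```bash
python3 -c "
from h import *
go((.44,.26,.25),95.6)
P=ray('top',(190+178/4,150+218/4),.096);print(P)"
```

```text
t 4.28 pos [0.4395 0.2574 0.122 ] ytool 95.48 F [3.6 0.2 8.8] T [-0.04 -0.53 -0.  ] w 0.0003 q [ 22.  -7. 115.  -0.  72. -73.] -> shares [-0.005   0.007  -0.3201] -0.0003
[[0.54677667 0.27104681 0.096     ]]
```

>>> send_rows(targets=[[0, 0, -0.1, 0], [0, 0, -0.2, 0], [0, 0, -0.3, 0], [0, 0, -0.37, 0], [-0.1, 0, -0.37, 0]], claw=1)

```text
clock: 4.7
eef_pos: [0.4761, 0.262, 0.2773]
tool_rot: [[-0.995, -0.098, 0.014], [-0.098, 0.995, 0.007], [-0.015, 0.005, -1.0]]
force: [2.1, 1.4, 2.5]
width: 0.0603
finger_force: 0.0
```

>>> send_rows(targets=[[-0.1, 0, 0, 0], [-0.17, 0, 0, 0], [-0.17, 0, 0, 0], [-0.17, 0, 0, 0], [-0.17, 0, 0, 0]])

```text
clock: 5.12
eef_pos: [0.5432, 0.2667, 0.2655]
tool_rot: [[-0.995, -0.095, -0.002], [-0.095, 0.995, -0.0], [0.002, -0.0, -1.0]]
force: [0.2, -0.6, 0.2]
width: 0.0854
finger_force: 0.0
```

```bash
python3 -c "
from h import *
go((.547,.271,.2),95.6)
c=arm.get_calibration('wrist');np.save('w2c.npy',c,allow_pickle=True)
im=arm.read_camera('wrist'); cv2.imwrite('pics/w2.png',im[:,:,::-1])"
```

```text
t 5.12 pos [0.5432 0.2667 0.2655] ytool 95.48 F [ 0.2 -0.6  0.2] T [0.02 0.   0.02] w 0.0854 q [ 19.  -0.  94.   0.  86. -76.] -> shares [-0.0106  0.0098  0.1637] -0.0003
```

View pics/w2.png

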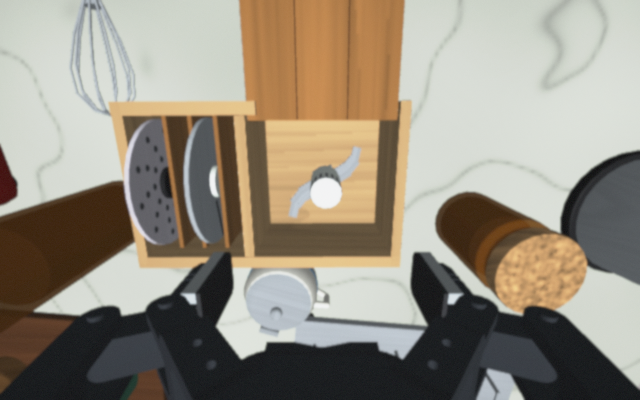

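Wrist view: the hub top is at about (326,193), with wing tips at (294,214) and (357,150). The lid's far edge is at row 120.

```bash
python3 -c "
from h import *
c=np.load('w2c.npy',allow_pickle=True).item()
im=cv2.imread('pics/w2.png');hsv=cv2.cvtColor(im,cv2.COLOR_BGR2HSV)
m=cv2.inRange(hsv,(0,0,215),(180,40,255));m[:160]=0;m[215:]=0;m[:,300:][:,60:]=0;m[:,:305]=0
p=np.argwhere(m)[:,::-1];print(len(p),cv2.minEnclosingCircle(p.astype(np.float32)))
uv=cv2.minEnclosingCircle(p.astype(np.float32))[0]
print('hub',ray('wrist',uv,.096,c))
w=ray('wrist',[(294,214),(357,150)],.038,c);print(w,np.degrees(np.arctan2(*(w[1]-w[0])[[1,0]])))
e=ray('wrist',[(245,120),(403,120)],.105,c);print('lid edge',e)
f=ray('wrist',[(140,267),(399,267),(410,100),(110,103)],.11,c);print(f,f.mean(0))
go((.547,.271,.13),95.6)
"
```

```text
754 ((325.8740539550781, 193.156494140625), 15.980839729309082)
hub [[0.54794759 0.27107704 0.096     ]]
[[0.59277444 0.23676564 0.038     ]
 [0.50780127 0.30420956 0.038     ]] 141.56067027318244
lid edge [[0.48385437 0.1902272  0.105     ]
 [0.47023301 0.33424473 0.105     ]]
[[0.64100812 0.08676629 0.11      ]
 [0.61570602 0.35358135 0.11      ]
 [0.4528446  0.33622162 0.11      ]
 [0.48036507 0.07194282 0.11      ]] [0.54748095 0.21212802 0.11      ]
t 5.17 pos [0.543  0.2668 0.2658] ytool 95.5 F [ 0.1  0.3 -0.1] T [-0.01  0.02  0.03] w 0.0854 q [ 19.  -0.  94.   0.  86. -76.] -> shares [-0.0114  0.0096  0.3395] -0.0003
```

Lid edge is at crate x = -65 mm, so the lid is fully open. Hub is at (0.548, 0.271), matching the top view. Next is descending to grasp.

>>> send_rows(targets=[[-0.0135, 0.0095, 0, 0], [-0.0135, 0.0095, 0.08, 0], [-0.0135, 0.0095, 0.16, 0], [-0.0135, 0.0095, 0.24, 0], [-0.0135, 0.0095, 0.3, 0]], claw=0.75)

```text
clock: 5.58
eef_pos: [0.5473, 0.2712, 0.1438]
tool_rot: [[-0.995, -0.096, -0.002], [-0.096, 0.995, -0.0], [0.002, -0.0, -1.0]]
force: [-0.0, 1.0, -0.8]
width: 0.0641
finger_force: 0.0
```

>>> send_rows(targets=[[0, 0, 0.04, 0], [0, 0, 0.08, 0], [0, 0, 0.12, 0], [0, 0, 0.15, 0], [0, 0, 0.155, 0]])

```text
clock: 6.0
eef_pos: [0.5468, 0.2708, 0.0815]
tool_rot: [[-0.995, -0.096, -0.004], [-0.096, 0.995, -0.001], [0.004, -0.001, -1.0]]
force: [-1.2, -0.2, -0.1]
width: 0.064
finger_force: 0.0
```

```bash
python3 -c "
from h import *
go((.548,.271,.083),95.6)
"
```

```text
t 6.0 pos [0.5468 0.2708 0.0815] ytool 95.51 F [-1.2 -0.2 -0.1] T [-0.02  0.01  0.01] w 0.064 q [ 19.  10. 101.   0.  69. -76.] -> shares [-0.003   0.0002 -0.0036] -0.0002
```

>>> send_rows(targets=[[-0.003, 0, -0.004, 0], [-0.003, 0, -0.004, 0], [-0.003, 0, -0.004, 0], [-0.003, 0, -0.004, 0], [-0.003, 0, -0.004, 0]], claw=0)

```text
clock: 6.42
eef_pos: [0.5513, 0.2717, 0.0878]
tool_rot: [[-0.995, -0.096, 0.003], [-0.096, 0.995, 0.001], [-0.004, 0.001, -1.0]]
force: [0.1, -0.4, 4.9]
width: 0.0303
finger_force: 59.8
```

>>> send_rows(targets=[[0, 0, 0, 0], [0, 0, 0, 0], [0, 0, -0.02, 0], [0, 0, -0.05, 0], [0, 0, -0.05, 0]])

```text
clock: 6.83
eef_pos: [0.5511, 0.2716, 0.1083]
tool_rot: [[-0.995, -0.096, 0.003], [-0.096, 0.995, 0.001], [-0.003, 0.001, -1.0]]
force: [0.9, 0.7, -0.3]
width: 0.0303
finger_force: 59.5
```

>>> send_rows(targets=[[0, 0, -0.1, 0], [0, 0, -0.2, 0], [0, 0, -0.3, 0], [0, 0, -0.4, 0], [0, 0, -0.48, 0]])

```text
clock: 7.25
eef_pos: [0.5501, 0.2713, 0.3015]
tool_rot: [[-0.995, -0.096, 0.003], [-0.096, 0.995, 0.001], [-0.003, 0.001, -1.0]]
force: [0.6, -0.3, -1.0]
width: 0.03
finger_force: 59.8
```

>>> send_rows(targets=[[0.05, -0.05, 0, 0], [0.12, -0.15, 0, 0], [0.18, -0.25, 0, 0], [0.24, -0.35, 0, 0], [0.28, -0.45, 0, 0]])

```text
clock: 7.67
eef_pos: [0.4599, 0.0978, 0.2975]
tool_rot: [[-0.995, -0.097, -0.0], [-0.097, 0.995, 0.0], [0.0, 0.0, -1.0]]
force: [1.4, -1.2, -1.4]
width: 0.0301
finger_force: 59.9
```

```bash
python3 -c "
from h import *
go((.44,-.03,.30),95.6)
go((.54,-.217,.30),95.6)
"
```

```text
t 7.67 pos [0.4599 0.0978 0.2975] ytool 95.58 F [ 1.4 -1.2 -1.4] T [-0.08 -0.03 -0.03] w 0.0301 q [  3. -20. 109.   0.  92. -93.] -> shares [ 0.0806 -0.3131 -0.0063] -0.0
t 7.67 pos [0.4599 0.0978 0.2975] ytool 95.58 F [ 1.4 -1.2 -1.4] T [-0.08 -0.03 -0.03] w 0.0301 q [  3. -20. 109.   0.  92. -93.] -> shares [-0.1227 -0.8027 -0.0064] -0.0
```

>>> send_rows(targets=[[0.06, -0.1, 0, 0], [0.06, -0.2, 0, 0], [0.06, -0.3, 0, 0], [0.0, -0.4, 0, 0], [-0.06, -0.47, 0, 0]])

```text
clock: 8.08
eef_pos: [0.5022, -0.0879, 0.2984]
tool_rot: [[-0.996, -0.093, 0.002], [-0.093, 0.996, -0.001], [-0.002, -0.001, -1.0]]
force: [1.0, 0.8, -1.3]
width: 0.0302
finger_force: 60.0
```

>>> send_rows(targets=[[-0.06, -0.04, 0, 0], [-0.06, -0.04, 0, 0], [-0.06, -0.04, 0, 0], [-0.06, -0.04, 0, 0]])

```text
clock: 8.42
eef_pos: [0.5278, -0.0988, 0.2973]
tool_rot: [[-0.995, -0.096, -0.001], [-0.096, 0.995, 0.001], [0.001, 0.001, -1.0]]
force: [-0.9, -0.4, -1.8]
width: 0.0304
finger_force: 60.0
```

```bash
python3 -c "
from h import *
go((.54,-.217,.30),95.6)
c=arm.get_calibration('wrist');np.save('w3c.npy',c,allow_pickle=True)
im=arm.read_camera('wrist'); cv2.imwrite('pics/w3.png',im[:,:,::-1])"
```

```text
t 8.42 pos [ 0.5278 -0.0988  0.2973] ytool 95.48 F [-0.9 -0.4 -1.8] T [ 0.02  0.   -0.01] w 0.0304 q [ -19.  -10.  101.    0.   90. -114.] -> shares [-0.0021 -0.297  -0.0069] -0.0003
```

View pics/w3.png

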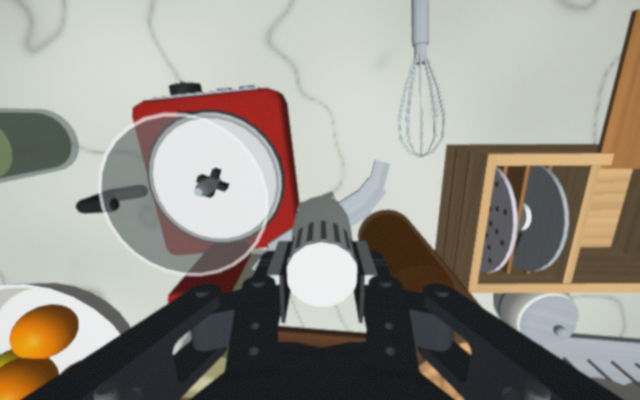

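Wrist view: the blade is held upright, hub top at (322,273). The keys are at (212,183), the bowl rim circle is centred near (185,193), and the floor circle near (216,176). I'll compute the spindle axis and key angle from these.

```bash
python3 -c "
from h import *
c=np.load('w3c.npy',allow_pickle=True).item()
im=cv2.imread('pics/w3.png');g=cv2.cvtColor(im,cv2.COLOR_BGR2GRAY);hsv=cv2.cvtColor(im,cv2.COLOR_BGR2HSV)
def four(n,g,x0,x1,y0,y1,th,c,z=.104):
    m=np.zeros_like(g);m[y0:y1,x0:x1]=(g[y0:y1,x0:x1]<th);p=np.argwhere(m)[:,::-1]
    P=ray(n,p,z,c)[:,:2];(cx,cy),r=cv2.minEnclosingCircle(P.astype(np.float32))
    for ctr in (P.mean(0),np.array((cx,cy))):
        d=(P-ctr);w=np.hypot(*d.T);a=np.arctan2(d[:,1],d[:,0]);k=(w>.008)
        print(n,th,len(P),'ctr',ctr,'r',r,'key ang',np.degrees(np.angle((w[k]*np.exp(4j*a[k])).sum()))/4)
for th in (60,80,100): four('wrist',g,188,236,160,206,th,c)
t=cv2.imread('pics/top0.png',0)
for th in (70,90,110): four('top',t,397,415,192,212,th,None)
np.set_printoptions(suppress=True,precision=4)
print(g[164:204:2,190:236:2])
# hub top
m=cv2.inRange(hsv,(0,0,225),(180,30,255));m[:235]=0;m[312:]=0;m[:,:280]=0;m[:,362:]=0
n,l,s,ce=cv2.connectedComponentsWithStats(m);i=1+s[1:,4].argmax();print('hubpx',s[i])
p=np.argwhere(l==i)[:,::-1].astype(np.float32);u,r=cv2.minEnclosingCircle(p);print(u,r,cv2.fitEllipse(cv2.convexHull(p)))
for uv in (u,ce[i]): 
  P=ray('wrist',uv,.2973+.0085,c)[0];print('hub',P,P-np.array([.5278,-.0988,0]))
# rim/floor guess
print('rim',ray('wrist',(185,193),.17,c),'floor',ray('wrist',(216,176),.09,c))
"
```

```text
wrist 60 137 ctr [ 0.53513908 -0.21387663] r 0.015736199915409088 key ang -13.566332194944696
wrist 60 137 ctr [ 0.53835154 -0.2164377 ] r 0.015736199915409088 key ang -14.920193588894213
wrist 80 217 ctr [ 0.53594387 -0.21492452] r 0.0159442201256752 key ang -13.265226457164259
wrist 80 217 ctr [ 0.53780514 -0.21641257] r 0.0159442201256752 key ang -14.377972540917904
wrist 100 408 ctr [ 0.53809496 -0.21694722] r 0.01654433086514473 key ang -14.43186451586514
wrist 100 408 ctr [ 0.5382247  -0.21677116] r 0.01654433086514473 key ang -14.285166475926717
top 70 11 ctr [ 0.53896326 -0.21288757] r 0.007163370493799448 key ang -28.40662678276936
top 70 11 ctr [ 0.53733188 -0.21034595] r 0.007163370493799448 key ang 0.0
top 90 39 ctr [ 0.54067308 -0.21583918] r 0.013600611127912998 key ang -16.904506452201534
top 90 39 ctr [ 0.54108453 -0.21567786] r 0.013600611127912998 key ang -17.67824216498675
top 110 64 ctr [ 0.54030179 -0.21648209] r 0.015866383910179138 key ang -15.778626199308531
top 110 64 ctr [ 0.53983325 -0.2156488 ] r 0.015866383910179138 key ang -15.33259211716927
[[232 232 23
[... 1596 characters left out ...]
2 232 232 233 232
  232 232 233 232 233]
 [232 232 232 232 232 231 231 230 223 208 199 226 232 232 232 232 232 233
  232 233 233 233 233]
 [232 232 232 232 232 233 232 233 232 232 231 232 232 233 232 233 232 232
  233 232 233 233 233]
 [232 232 232 233 233 232 233 232 232 233 232 232 232 232 232 232 233 232
  233 233 233 233 233]]
hubpx [ 288  243   68   64 3484]
(321.781005859375, 274.4140930175781) 34.813228607177734 ((321.5782470703125, 274.9480285644531), (64.13136291503906, 69.66043853759766), 90.41522216796875)
hub [ 0.5237 -0.0994  0.3058] [-0.0041 -0.0006  0.3058]
hub [ 0.5239 -0.0995  0.3058] [-0.0039 -0.0007  0.3058]
rim [[ 0.5332 -0.2173  0.17  ]] floor [[ 0.534  -0.2174  0.09  ]]
```

```bash
python3 -c "
from h import *
c=np.load('w3c.npy',allow_pickle=True).item()
print('tip',ray('wrist',(198,191),.14,c))
print('px of (.5385,-.2165) at .09/.104/.14',proj('wrist',[(.5385,-.2165,.09),(.5385,-.2165,.104),(.5385,-.2165,.14)],c))
im=cv2.imread('pics/w3.png');hsv=cv2.cvtColor(im,cv2.COLOR_BGR2HSV)
m=cv2.inRange(hsv,(0,0,222),(180,12,255));m[:100]=0;m[250:]=0;m[:,:140]=0;m[:,290:]=0
m=cv2.morphologyEx(m,cv2.MORPH_OPEN,np.ones((5,5)))
n,l,s,ce=cv2.connectedComponentsWithStats(m);i=1+s[1:,4].argmax();print(s[i])
p=np.argwhere(l==i)[:,::-1].astype(np.float32);e=cv2.fitEllipse(cv2.convexHull(p));print(e,ray('wrist',e[0],.09,c))
t=cv2.imread('pics/top0.png');print('top tip',ray('top',(360+292/6,155+272/6),.14))
go((.5425,-.216,.297),95.6)"
```

```text
tip [[ 0.53898232 -0.21796333  0.14      ]]
px of (.5385,-.2165) at .09/.104/.14 [[216.80339657 179.95732661]
 [212.47727528 182.6344609 ]
 [199.51514807 190.655816  ]]
[ 154  119  115  118 9422]
((210.2406463623047, 180.0204620361328), (102.85138702392578, 127.103271484375), 139.27296447753906) [[ 0.5392683  -0.22385311  0.09      ]]
top tip [[ 0.54204928 -0.21829874  0.14      ]]
t 8.47 pos [ 0.5277 -0.0985  0.2977] ytool 95.52 F [-0.5  0.2 -2.2] T [ 0.07 -0.03  0.  ] w 0.0303 q [ -19.  -11.  101.    0.   90. -114.] -> shares [-0.0086 -0.296   0.0016] -0.0002
```

>>> send_rows(targets=[[-0.01, -0.1, 0, 0], [-0.01, -0.2, 0, 0], [-0.01, -0.297, 0, 0], [-0.01, -0.297, 0, 0], [-0.01, -0.297, 0, 0]])

```text
clock: 8.88
eef_pos: [0.543, -0.2175, 0.298]
tool_rot: [[-0.996, -0.094, 0.0], [-0.094, 0.996, 0.0], [-0.0, 0.0, -1.0]]
force: [-0.4, 0.4, -0.4]
width: 0.0304
finger_force: 60.3
```

>>> send_rows(targets=[[0, 0, 0, 0], [0, 0, 0, 0], [0, 0, 0, 0]])

```text
clock: 9.13
eef_pos: [0.5435, -0.2155, 0.2981]
tool_rot: [[-0.995, -0.098, 0.001], [-0.098, 0.995, -0.0], [-0.001, -0.0, -1.0]]
force: [-0.6, -0.5, -2.4]
width: 0.0304
finger_force: 60.3
```

```bash
python3 -c "
from h import *
go((.543,-.2165,.228),95.6)
c=arm.get_calibration('wrist')
im=arm.read_camera('wrist'); cv2.imwrite('pics/w4.png',im[:,:,::-1])
c=arm.get_calibration('side')
im=arm.read_camera('side'); print(proj('side',[(.539,-.217,.14)]));cv2.imwrite('pics/s4.png',cv2.resize(im[90:210,270:410,::-1],None,fx=4,fy=4,interpolation=cv2.INTER_CUBIC))"
```

```text
t 9.13 pos [ 0.5435 -0.2155  0.2981] ytool 95.6 F [-0.6 -0.5 -2.4] T [-0.05 -0.02 -0.02] w 0.0304 q [ -29.   -4.   95.    0.   89. -125.] -> shares [ 0.0017 -0.0024  0.1752] -0.0
[[340.88547376 148.22074284]]
```

View pics/s4.png

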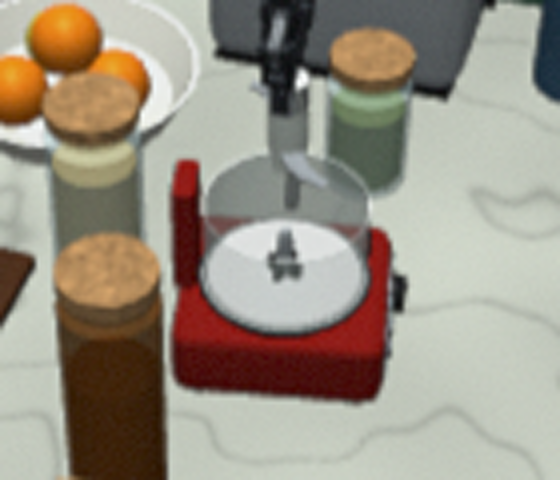

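Side crop: the hub axis at column about 287 lines up with the spindle at about 286. I'll descend in stages.

>>> send_rows(targets=[[0.001, -0.002, 0.05, 0], [0.001, -0.002, 0.1, 0], [0.001, -0.002, 0.15, 0], [0.001, -0.002, 0.17, 0], [0.001, -0.002, 0.18, 0]])

```text
clock: 9.65
eef_pos: [0.5424, -0.2168, 0.2237]
tool_rot: [[-0.995, -0.096, -0.003], [-0.096, 0.995, 0.002], [0.003, 0.002, -1.0]]
force: [0.8, 0.2, -1.3]
width: 0.0298
finger_force: 60.3
```

>>> send_rows(targets=[[0, 0, 0.01, 0], [0, 0, 0.02, 0], [0, 0, 0.03, 0], [0, 0, 0.035, 0]])

```text
clock: 9.98
eef_pos: [0.5436, -0.218, 0.2122]
tool_rot: [[-0.995, -0.096, 0.001], [-0.096, 0.995, -0.001], [-0.001, -0.001, -1.0]]
force: [-0.4, -1.0, -2.3]
width: 0.0301
finger_force: 60.3
```

>>> send_rows(targets=[[0, 0, 0.01, 0], [0, 0, 0.02, 0], [0, 0, 0.03, 0], [0, 0, 0.04, 0], [0, 0, 0.045, 0]])

```text
clock: 10.4
eef_pos: [0.5429, -0.2177, 0.1928]
tool_rot: [[-0.995, -0.095, -0.001], [-0.095, 0.995, 0.001], [0.001, 0.001, -1.0]]
force: [-0.1, -0.4, -1.7]
width: 0.0302
finger_force: 60.3
```

>>> send_rows(targets=[[0, 0, 0.006, 0], [0, 0, 0.012, 0], [0, 0, 0.018, 0], [0, 0, 0.02, 0], [0, 0, 0.02, 0]])

```text
clock: 10.82
eef_pos: [0.5431, -0.2177, 0.1854]
tool_rot: [[-0.995, -0.096, -0.0], [-0.096, 0.995, 0.0], [0.0, 0.0, -1.0]]
force: [-0.5, 0.2, -1.3]
width: 0.0303
finger_force: 60.3
```

>>> send_rows(targets=[[0, 0, 0.003, 0], [0, 0, 0.006, 0], [0, 0, 0.008, 0], [0, 0, 0.008, 0]])

```text
clock: 11.15
eef_pos: [0.5437, -0.2179, 0.1838]
tool_rot: [[-0.995, -0.096, 0.001], [-0.096, 0.995, -0.0], [-0.001, -0.001, -1.0]]
force: [-1.9, 0.1, 3.7]
width: 0.0302
finger_force: 60.9
```

On the keys as expected, at TCP z 0.184. I'll press lightly and turn.

>>> send_rows(targets=[[0, 0, 0.003, 0], [0, 0, 0.003, 0.01], [0, 0, 0.003, 0.02], [0, 0, 0.003, 0.03], [0, 0, 0.003, 0.04]])

```text
clock: 11.57
eef_pos: [0.5445, -0.2188, 0.1838]
tool_rot: [[-0.987, 0.158, 0.004], [0.158, 0.987, -0.003], [-0.004, -0.002, -1.0]]
force: [-0.3, -0.6, 6.2]
width: 0.03
finger_force: 61.1
```

>>> send_rows(targets=[[0, 0, 0, 0.01], [0, 0, 0, 0.02], [0, 0, 0, 0.03], [0, 0, 0, 0.04]])

```text
clock: 11.9
eef_pos: [0.5445, -0.219, 0.1836]
tool_rot: [[-0.917, 0.399, 0.004], [0.399, 0.917, -0.003], [-0.005, -0.002, -1.0]]
force: [-0.6, -1.5, 4.6]
width: 0.0306
finger_force: 61.0
```

>>> send_rows(targets=[[0.0015, -0.0035, 0.002, 0.01], [0.0015, -0.004, 0.002, 0.02], [0.0015, -0.005, 0.002, 0.03], [0.0015, -0.0055, 0.002, 0.04]])

```text
clock: 12.23
eef_pos: [0.5425, -0.22, 0.1815]
tool_rot: [[-0.789, 0.614, 0.002], [0.614, 0.789, -0.001], [-0.003, 0.0, -1.0]]
force: [-0.2, 0.4, -1.5]
width: 0.0302
finger_force: 60.7
```

>>> send_rows(targets=[[0, -0.0005, 0, 0.01], [0, -0.001, 0, 0.02], [0, -0.002, 0, 0.03], [0, -0.0025, 0, 0.04]])

```text
clock: 12.57
eef_pos: [0.5418, -0.2207, 0.1806]
tool_rot: [[-0.612, 0.791, 0.002], [0.791, 0.612, -0.001], [-0.002, 0.001, -1.0]]
force: [1.2, -1.2, -1.3]
width: 0.03
finger_force: 60.3
```

The force vanished and z sank to 0.1806, so the notches are engaged. I'll lower gently.

>>> send_rows(targets=[[0, 0, 0.005, 0], [0, 0, 0.01, 0], [0, 0, 0.015, 0], [0, 0, 0.015, 0]])

```text
clock: 12.9
eef_pos: [0.5422, -0.2211, 0.1766]
tool_rot: [[-0.616, 0.788, 0.003], [0.788, 0.616, -0.002], [-0.003, 0.001, -1.0]]
force: [-0.6, -0.5, 6.5]
width: 0.0306
finger_force: 61.3
```

```bash
python3 -c "
from h import *
go((.5425,-.22,.17))"
```

```text
t 12.9 pos [ 0.5422 -0.2211  0.1766] ytool 38.01 F [-0.6 -0.5  6.5] T [-0.09  0.19  0.17] w 0.0306 q [-29.   1. 102.  -0.  77. -67.] -> shares [0.0019 0.0023 0.0165] 0
```

>>> send_rows(targets=[[0, 0, 0, -0.005], [0, 0, 0.003, -0.01], [0, 0, 0.006, -0.01], [0, 0, 0.009, -0.01], [0, 0, 0.009, -0.01]])

```text
clock: 13.32
eef_pos: [0.5414, -0.2205, 0.1705]
tool_rot: [[-0.662, 0.749, 0.001], [0.749, 0.662, -0.0], [-0.001, 0.0, -1.0]]
force: [1.8, -1.4, -1.7]
width: 0.0304
finger_force: 60.3
```

```bash
python3 -c "
from h import *
go((.5425,-.22,.17))"
```

```text
t 13.32 pos [ 0.5414 -0.2205  0.1705] ytool 41.48 F [ 1.8 -1.4 -1.7] T [-0.25 -0.53  0.04] w 0.0304 q [-29.   1. 102.   0.  77. -71.] -> shares [-0.0009  0.0028  0.0013] 0
```

Now nearly down with no load. I'll press to the floor until the force rises.

>>> send_rows(targets=[[0, 0, 0.002, 0], [0, 0, 0.004, 0], [0, 0, 0.004, 0], [0, 0, 0.004, 0]])

```text
clock: 13.65
eef_pos: [0.5415, -0.2206, 0.1699]
tool_rot: [[-0.662, 0.749, 0.001], [0.749, 0.662, -0.001], [-0.001, 0.0, -1.0]]
force: [2.1, -1.4, 1.6]
width: 0.0301
finger_force: 60.7
```

>>> send_rows(targets=[[0, 0, 0.002, 0], [0, 0, 0.004, 0], [0, 0, 0.004, 0], [0, 0, 0.004, 0]])

```text
clock: 13.98
eef_pos: [0.5418, -0.2208, 0.1698]
tool_rot: [[-0.662, 0.749, 0.002], [0.749, 0.662, -0.001], [-0.002, 0.0, -1.0]]
force: [-0.7, 0.1, 7.6]
width: 0.0303
finger_force: 61.2
```

Bottomed 14 mm below the key tops (0.1838 → 0.1698), so the blade is home. Next is releasing and withdrawing.

>>> send_rows(targets=[[0, 0, -0.003, 0], [0, 0, -0.003, 0], [0, 0, -0.003, 0], [0, 0, -0.003, 0], [0, 0, -0.003, 0]], claw=0.75)

```text
clock: 14.4
eef_pos: [0.5408, -0.2201, 0.1682]
tool_rot: [[-0.662, 0.749, -0.001], [0.749, 0.662, 0.001], [0.001, -0.001, -1.0]]
force: [-0.5, -1.1, -0.1]
width: 0.0641
finger_force: 0.0
```

>>> send_rows(targets=[[0, 0, -0.02, 0], [0, 0, -0.06, 0], [0, 0, -0.12, 0], [0, 0, -0.2, 0], [0, 0, -0.3, 0]])

```text
clock: 14.82
eef_pos: [0.5399, -0.2196, 0.2878]
tool_rot: [[-0.662, 0.749, -0.005], [0.749, 0.662, 0.003], [0.005, -0.002, -1.0]]
force: [0.0, 0.1, -0.3]
width: 0.0639
finger_force: 0.0
```

>>> send_rows(targets=[[0, 0, -0.05, 0], [0, 0, -0.05, 0], [0, 0, -0.05, 0]])

```text
clock: 15.07
eef_pos: [0.5419, -0.2207, 0.3115]
tool_rot: [[-0.662, 0.749, 0.004], [0.749, 0.662, -0.002], [-0.004, 0.001, -1.0]]
force: [-0.3, 0.4, -1.1]
width: 0.064
finger_force: 0.0
```

```bash
python3 -c "
from h import *
go((.5425,-.22,.3))
c=arm.get_calibration('wrist')
im=arm.read_camera('wrist'); cv2.imwrite('pics/w5.png',im[:,:,::-1])
print('hub px if home / 14mm high',proj('wrist',[(.5395,-.218,.178),(.5395,-.218,.192)],c))
hsv=cv2.cvtColor(im[:,:,::-1].copy(),cv2.COLOR_BGR2HSV)
t=arm.read_camera('side');cv2.imwrite('pics/s5.png',t[:,:,::-1])"
```

```text
t 15.07 pos [ 0.5419 -0.2207  0.3115] ytool 41.49 F [-0.3  0.4 -1.1] T [-0.03  0.01  0.04] w 0.064 q [-29.  -4.  94.   0.  90. -71.] -> shares [0.0004 0.0023 0.0289] 0
hub px if home / 14mm high [[321.5630783  192.70009834]
 [321.57763142 196.90106256]]
```

View pics/w5.png

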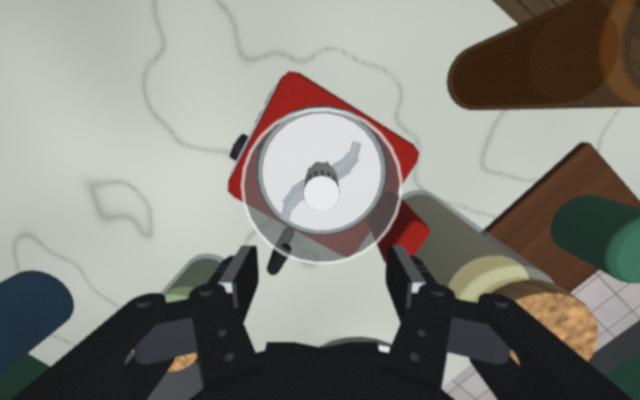

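Wrist view: the hub top is at about (321,193), matching the predicted home position (321.6,192.7). The blade stands released in the bowl and the gripper is clear of it.

```bash
python3 -c "
from cell import arm
print(arm.finish_job())"
```

```text
the job is handed in; nothing more can be done
None
```

The lid is fully open and the blade sits released and fully home on the spindle by my measurements; I handed the job in at about 15 s on the robot's clock, and no verdict came back.

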